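# Lay out the wigmaker's bench shelf

## Robot

A 6-joint arm with a two-finger parallel gripper is mounted at the origin on the work surface. World frame = base frame: x ahead of the robot, y to its left, z up, the work surface at z = 0. Lengths are in m, angles in rad, forces in N, time in s.
With the tool pointing down it reaches from about 0.375 to 0.975 m from the base axis. Payload 3.8 kg.
Tool frame: the origin (TCP) lies midway between the tips of the shut fingers; the grasp point (between the pads) lies 19 mm behind it; z points along the fingers, y is the line along which they close (so a half turn about z gives the same grasp; the last joint's range is limited). The gripper opens to 85 mm and grips with 20 to 120 N. Pads are 22 mm wide; open, the fingers measure 114 mm over their backs; the gripper's body (76 mm by 85 mm) begins 54 mm behind the grasp point. The pads swing forward as they close: fully open they stand 13 mm farther back than shut.
Start: joints at [-1.252, 0.264, 1.604, -0, 1.274, -0.037], TCP at [0.235, -0.633, 0.231] pointing down, gripper open.
Joint ranges: [-2.63, 2.63], [-0.94, 2.18], [0.31, 2.57], [-1.31, 4.45], [0, 2.66], [-2.55, 2.55]. Speed limits (rad/s): [2.57, 2.57, 3.14, 3.14, 3.14, 3.14].

## Interface

Orientations are given as a rotation vector (axis times angle).
In Python, from workcell import bot, read_camera, camera_info, ticket gives the robot as it stands.
- The arm moves only by the tool servo_tool, never from a script. Its argument "targets" is a list of rows, each an object of numbers: "hand": the closure, from -1 (fully open) to 1 (shut); "x", "y", "z": the shift along the tool's x, y, z as a fraction of full scale; "roll": the turn about the tool's z as a fraction of full scale. In form: [{"hand": .., "x": .., "y": .., "z": .., "roll": ..}, ...]. A call has 1 to 10 rows; each row is the pose to reach, as a shift and turn from the pose commanded when the call began, along the tool's axes at that moment, turning the shorter way round; what a row does not reach only later rows make up. Full scale, the value 1, is 50 cm for a shift and 180 degrees for a turn. A row lasts 1/12 s, in which the tool goes at most 41.7 mm and 7.16 degrees, less where a joint would pass 70% of its speed; a pose out of reach is approached as far as the arm can. A call with a number of a shift or a turn outside -1 to 1 is refused whole. A call with a gripper value outside its range is refused whole. The fingers move at their own pace and stop on an object; "grip_force" is the grip in N (left out, the last holds). Time passes only in rows, so rows that repeat a pose let the fingers close. It gives the time, the measured TCP pose, the force, the opening and the grip force at its end, in the units of the state.
- bot.read_state(): the state, without advancing time (a new reading comes with each control period).
- read_camera(name): name is "side" or "top" or "wrist"; returns the picture (420x560x3 uint8, red, green, blue); there is no depth.
- camera_info(name): a dict with "fx", "fy", "cx", "cy" (pixels), "k1" (the pictures are not rectified: a ray, as slopes to the right and down, at radius r is drawn at 1 + k1 r^2 times it, then the intrinsics apply), "eye" and "orientation" of the camera in the world; the wrist camera has in their place "T_tool_cam" (4x4, takes a point from camera to tool coordinates, whose origin is the TCP and whose axes are the flange's). Camera axes: x right, y down, z forward; pixel columns grow to the right and rows downward; lengths in m; the calibration is good to about 2 mm. A picture is of the moment at which its call begins: read the wrist's pose just before it. camera_info takes no time and is no camera call.
- ticket.finish_job(): hands the job in; it is judged then, once.
The state is a dict: "time": time; "q": joint angles; "joint_vel": joint speeds; "joint_torque": joint torques, N m; "tool_pos": TCP position; "tcp_rot": TCP orientation; "wrist_force": force on the tool from outside, world axes, zero at the start; "torque": the same for the moment, N m; "width": opening from 0.0 (shut) to 1.0 (fully open); "grip_force": force on a finger pad.
Only numpy, scipy, OpenCV 4.12 (cv2) and the standard library are available. Lean on these libraries where they do the work, as an engineer would, in place of code of your own. Each camera call takes 0.05 s, during which the arm holds its last target. There are 200 camera calls.

## Task

Set out the low white bench shelf for the next wig: stack the three metal tins upright in the middle of the shelf, midway between the cork coaster and the wooden tool tray, the largest at the bottom, the medium one centred on it and the smallest centred on top. Stand the amber bottle upright in the middle of the cork coaster, and lay the needle holder flat inside the wooden tool tray, along its length, with the wooden handle towards the front edge of the shelf (the long edge nearer the robot). Never tip the bottle over, and leave the tape dispenser and the pliers where they are.

Things in the scene. Friction and masses are not known exactly. Their poses are not given: they have to be found in the camera images.
- shelf: low white board on battens, fixed on the bench: 170 deep (x) x 420 long (y) x 30 mm high, flat top. Origin: centre of its underside, 30 mm below the middle of its top; x points from its front edge (nearer the robot) to its back edge, y to the robot's left; turned up to 0.12 rad. The coaster is at one end, the tray at the other (which varies), each centred 150 mm from the shelf's middle.
- coaster: round cork coaster, 90 mm diameter, 5 mm thick, fixed on the shelf near one end. Origin: centre of its underside (on the shelf top), z up.
- tray: shallow open wooden tool tray fixed on the shelf near the other end, lying across the shelf's depth. Outside 160 (x) x 74 (y) x 14 mm high, walls 4 mm, floor 4 mm: inside 152 x 66 mm, 10 mm deep. Origin: centre of its underside (on the shelf top); x along its length, from the shelf's front edge to its back edge.
- tin_large: largest of three round aluminium screw-lid tins: 66 mm diameter, 46 mm high, flat lid, 0.11 to 0.20 kg. Origin: centre of its underside, z up. Starts upright on the bench.
- tin_medium: medium aluminium screw-lid tin: 50 mm diameter, 36 mm high, flat lid, 0.06 to 0.11 kg. Origin: centre of its underside, z up. Starts upright on the bench.
- tin_small: smallest aluminium screw-lid tin: 36 mm diameter, 30 mm high, flat lid, about 0.04 kg. Origin: centre of its underside, z up. Starts upright on the bench.
- bottle: amber glass bottle with paper label and white screw cap, 115 mm high, 0.11 to 0.22 kg: straight body of 54 mm diameter up to 70 mm, then a shoulder to a narrow neck; cap 31 mm diameter from 94 to 115 mm. Origin: centre of its underside, z up. Starts upright on the bench.
- needle: wigmaker's needle holder lying on the bench, 122 mm long, 0.03 kg: wooden handle 82 mm long, 14 x 14 mm square, then a brass ferrule 11 mm thick, 20 mm long, then a thin steel needle 20 mm long. Origin: centre of the wooden handle, 7 mm above what it lies on. x points along it from handle to needle: handle's end at x = -41 mm, needle's point at x = +81 mm.
- dispenser: white desk tape dispenser with a roll of tape, 155 x 72 x 96 mm, 1.1 kg, loose on the bench to the left; a bystander. Origin: centre of its underside, x along its length.
- pliers: pliers with dark and grey grips, 165 x 46 x 12 mm, lying loose on the bench to the right; a bystander. Origin: on the bench under the middle, x towards the jaws.
Not all that is in view belongs to the job. What is shaped like the tin_large but blue or red is not meant. What is shaped like the tin_medium but purple is not meant.

How it is judged:
By the outcome, as a careful person would: the job done as asked, in the order asked, and still so for the second after the job is handed in, with the robot touching nothing.
It also fails if it takes over 120 s, if anything falls off the work surface, if the arm or the gripper's body presses on something with over 40 N, if the wrist force passes 120 N, or if a joint passes its speed limit or range.

## Working session

There is one attempt and no reset: what is moved stays moved. The work goes in short steps, Python scripts to look and compute and a tool call to move; the robot and the scene stay as the last step left them, time stands still between calls to the robot, and variables do not carry over. Pictures are saved under pics/ and viewed, at most 14 in all, crops included, and the job is handed in when it is done.

Besides the shell and the picture viewer there is one more tool, called after "Emit:" as name(argument=value, ...), one argument or row to a line, values as JSON. servo_tool: Moves the arm, as the interface text tells. Its arguments: {"type":"object","properties":{"targets":{"type":"array"},"grip_force":{"type":"number"}},"required":["targets"]}

```bash
mkdir -p pics; ls; python3 - <<'E'
from workcell import bot, read_camera, camera_info
import cv2
print(bot.read_state())
for n in("top","side","wrist"):
    print(n,camera_info(n)); cv2.imwrite(f"pics/{n}0.png",read_camera(n)[:,:,::-1])
E
```

```text
pics
{'time': 0.0, 'q': array([-1.25191774e+00,  2.64787063e-01,  1.60536591e+00, -2.05752539e-05,
        1.27366508e+00, -3.69204049e-02]), 'joint_vel': array([2.29571844e-03, 2.46083184e-04, 3.99590020e-05, 1.18055130e-03,
       6.85909239e-04, 6.32208059e-04]), 'joint_torque': array([ 7.97429166e-04, -5.15115845e+01, -3.67314434e+01, -2.51757058e-05,
        1.30135237e-02, -1.25255130e-05]), 'tool_pos': array([ 0.23488355, -0.63205156,  0.22994352]), 'tcp_rot': array([-3.08984315e+00, -5.55564352e-01,  5.21403523e-04]), 'wrist_force': array([-0.52419757,  0.1637425 ,  0.07552133]), 'torque': array([-0.01679074, -0.01083269, -0.04867892]), 'grip_force': 0.0, 'width': 1.0011072294373196}
top {'fx': 473.9669549606142, 'fy': 473.9669549606142, 'cx': 281.639970331301, 'cy': 211.81759665266958, 'k1': 0.01216004038808916, 'eye': array([0.20789988, 0.01192417, 1.24218856]), 'orientation': array([-2.04251243,  2.17897379, -0.22466881])}
side {'fx': 490.51490448408754, 'fy': 490.51490448408754, 'cx': 273.9873339468228, 'cy': 209.88605691161055, 'k1': -0.10189306353381399, 'eye': array([-0.39892202, -0.85572486,  0.87558867]), 'orientation': array([-2.02464241,  0.87265305, -0.4374851 ])}
wrist {'fx': 319.55255263607336, 'fy': 319.55255263607336, 'cx': 280.2503254359223, 'cy': 206.17668437956917, 'k1': 0.0004914151432796591, 'T_tool_cam': array([[-6.42882068e-04, -9.44737982e-01, -3.27825765e-01,
         8.42646581e-02],
       [ 9.99999749e-01, -5.09369834e-04, -4.93130482e-04,
        -5.57335804e-04],
       [ 2.98894541e-04, -3.27825999e-01,  9.44738072e-01,
        -1.43344352e-01],
       [ 0.00000000e+00,  0.00000000e+00,  0.00000000e+00,
         1.00000000e+00]])}
```

View pics/top0.png

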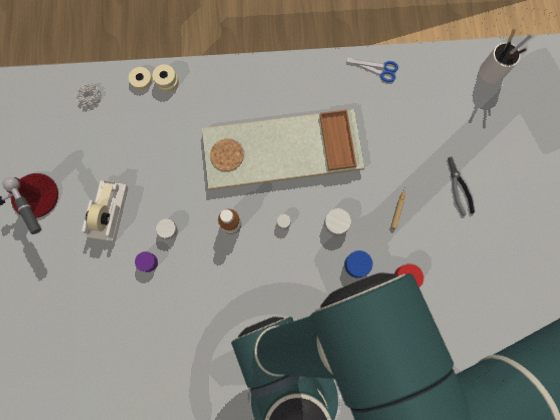

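View pics/side0.png

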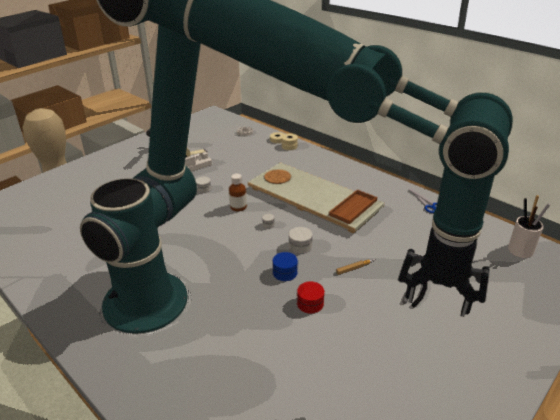

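```bash
cat > h.py <<'E'
import numpy as np, cv2
from scipy.spatial.transform import Rotation as R
from workcell import bot, read_camera, camera_info
def cam(n, st=None):
    c=camera_info(n)
    if n=="wrist":
        T=np.eye(4); T[:3,:3]=R.from_rotvec(st["tcp_rot"]).as_matrix(); T[:3,3]=st["tool_pos"]
        T=T@c["T_tool_cam"]; return c,T[:3,:3],T[:3,3]
    return c,R.from_rotvec(c["orientation"]).as_matrix(),np.array(c["eye"])
def ray(C,px):
    c,Rm,e=C; px=np.atleast_2d(px).astype(float)
    K=np.array([[c["fx"],0,c["cx"]],[0,c["fy"],c["cy"]],[0,0,1]])
    u=cv2.undistortPoints(px.reshape(-1,1,2),K,np.array([c["k1"],0,0,0.])).reshape(-1,2)
    return np.c_[u,np.ones(len(u))]@Rm.T
def onz(C,px,z):
    d=ray(C,px); return C[2]+d*((z-C[2][2])/d[:,2])[:,None]
def proj(C,P):
    c,Rm,e=C; p=(np.atleast_2d(P)-e)@Rm; u=p[:,:2]/p[:,2:]; u=u*(1+c["k1"]*(u**2).sum(1)[:,None])
    return u*[c["fx"],c["fy"]]+[c["cx"],c["cy"]]
E
python3 - <<'E'
from h import *
im=cv2.imread("pics/top0.png"); C=cam("top")
cv2.imwrite("pics/crop1.png",cv2.resize(im[95:295,135:435],None,fx=2.66,fy=2.66,interpolation=cv2.INTER_CUBIC))
for n,p,z in [("large",(338,221),.046),("med",(166,229),.036),("small",(284,221),.03),("cap",(227,215),.115),("needle",(398,210),.007),("purple",(146,262),.036),("coaster",(227,155),.035),("tray",(338,140),.044)]+[("sc",p,.03) for p in((204,127),(357,110),(362,172),(208,187))]:
    print(n,onz(C,p,z).round(3))
hsv=cv2.cvtColor(im,cv2.COLOR_BGR2HSV)
for p in((338,221),(166,229),(284,221),(227,215),(398,210),(310,200),(250,170),(227,155),(338,140)): print(p,hsv[p[1],p[0]])
E
```

```text
large [[ 0.429 -0.142  0.046]]
med [[0.439 0.302 0.036]]
small [[ 0.441 -0.004  0.03 ]]
cap [[0.448 0.135 0.115]]
needle [[ 0.455 -0.309  0.007]]
purple [[0.357 0.354 0.036]]
coaster [[0.629 0.137 0.035]]
tray [[ 0.648 -0.162  0.044]]
sc [[0.715 0.196 0.03 ]]
sc [[ 0.736 -0.223  0.03 ]]
sc [[ 0.56  -0.219  0.03 ]]
sc [[0.545 0.191 0.03 ]]
(338, 221) [ 23  20 201]
(166, 229) [ 21  20 200]
(284, 221) [ 19  21 193]
(227, 215) [ 22  21 217]
(398, 210) [ 17 110 170]
(310, 200) [ 24   8 167]
(250, 170) [ 27  31 181]
(227, 155) [ 15 116 160]
(338, 140) [ 12 141 154]
```

View pics/crop1.png

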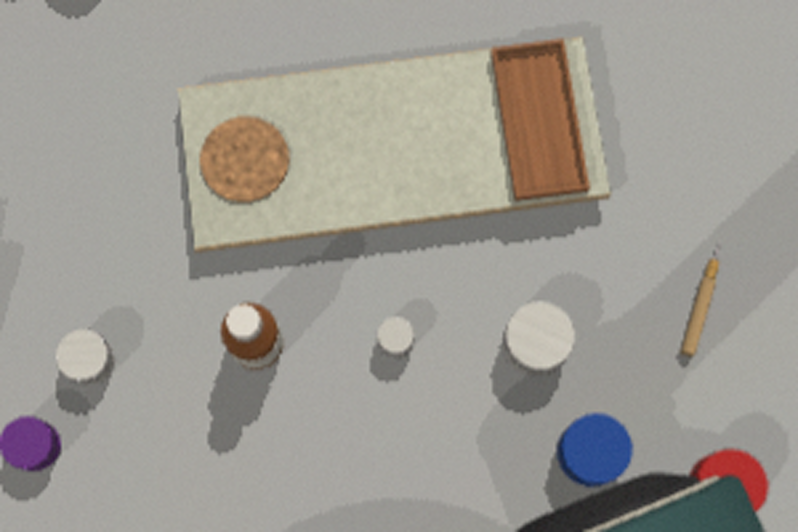

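Crop shows the silver large tin at (540,336) (full frame 338,221), medium (82,355), small (396,336). The blue, red and purple look-alikes are wrong by colour. The coaster is at the left end of the shelf and the tray at the right.

```bash
cat > meas.py <<'E'
from h import *
im=cv2.imread("pics/top0.png"); C=cam("top")
hsv=cv2.cvtColor(cv2.GaussianBlur(im,(3,3),0),cv2.COLOR_BGR2HSV).astype(int); H,S,V=hsv[...,0],hsv[...,1],hsv[...,2]
def comp(m,p,w):
    k=np.zeros_like(m); k[p[1]-w:p[1]+w+1,p[0]-w:p[0]+w+1]=1
    n,l,s,c=cv2.connectedComponentsWithStats((m&k).astype(np.uint8)); i=1+np.argmax(s[1:,4]); 
    return max(cv2.findContours((l==i).astype(np.uint8),0,1)[0],key=cv2.contourArea),c[i],s[i]
bright=(V>182)&(S>13)
for n,p,z,m in [("large",(338,221),.046,bright),("med",(166,229),.036,bright),("small",(284,221),.03,bright),("cap",(227,215),.115,(V>185)&(S<45)),("coaster",(227,155),.035,(S>65))]:
    ct,c,s=comp(m,p,22); P=onz(C,ct[:,0],z)[:,:2]; 
    print(n,c.round(1),s,onz(C,c,z).round(4)[0], "diam",np.round(2*np.sqrt(s[4]/np.pi)*(C[2][2]-z)/474,4))
ct,c,s=comp(S>65,(338,140),38); P=onz(C,ct[:,0],.044)[:,:2]; r=cv2.minAreaRect((P*1000).astype(np.float32)); print("tray",c,r)
ct,c,s=comp((S>50)&(V>110),(398,210),24); P=onz(C,ct[:,0],.007)[:,:2]; r=cv2.minAreaRect((P*1000).astype(np.float32)); print("needle",c,r,cv2.boxPoints(r).round())
ct,c,s=comp((S>22)&(V>130),(283,150),85); P=onz(C,ct[:,0],.03)[:,:2]; r=cv2.minAreaRect((P*1000).astype(np.float32)); print("shelf",c,r)
E
python3 meas.py
```

```text
large [337.9 220.3] [326 209  25  24 466] [ 0.4307 -0.1418  0.046 ] diam 0.0615
med [164.9 227.6] [156 219  18  18 255] [0.4424 0.3046 0.036 ] diam 0.0459
small [283.1 220.1] [277 215  13  12 115] [ 0.4435 -0.0016  0.03  ] diam 0.0309
cap [225.7 214.9] [220 210  12  11 106] [0.4488 0.1376 0.115 ] diam 0.0276
coaster [226.5 154.5] [210 139  34  32 864] [0.6307 0.1379 0.035 ] diam 0.0845
tray [337.53960691 139.7826087 ] ((650.6835327148438, -160.40882873535156), (163.9882354736328, 77.08726501464844), 3.9535562992095947)
needle [398.02358491 210.42924528] ((456.4398193359375, -309.4439697265625), (15.439364433288574, 102.97894287109375), 68.00695037841797) [[ 406. -297.]
 [ 501. -336.]
 [ 507. -322.]
 [ 412. -283.]]
shelf [270.02625931 149.45903295] ((641.8658447265625, -11.061767578125), (179.6049346923828, 420.9320373535156), 3.7846055030822754)
```

```bash
cat >> h.py <<'E'
def go(x,y,z,psi=3.84):
    """fractions for a move to world TCP pose, tool-x heading psi (deg), from the measured pose"""
    st=bot.read_state(); Rm=R.from_rotvec(st["tcp_rot"]).as_matrix()
    p0=np.degrees(np.arctan2(Rm[1,0],Rm[0,0])); c,s=np.cos(np.radians(p0)),np.sin(np.radians(p0))
    B=np.array([[c,s,0],[s,-c,0],[0,0,-1]])  # ideal pointing-down frame
    d=B.T@(np.array([x,y,z])-st["tool_pos"])/.5
    print("t",round(st["time"],2),"pos",st["tool_pos"].round(4),"psi",round(p0,2),"-> xyz",d.round(4),"roll",round((p0-psi)/180,4),"rows",round(np.linalg.norm(d)*12,1))
E
python3 -c "
from h import *
go(.4307,-.1418,.2)"
```

```text
t 0.15 pos [ 0.2349 -0.6322  0.2302] psi 20.38 -> xyz [ 0.7086 -0.783   0.0604] roll 0.0919 rows 12.7
```

Emit:
servo_tool(
  targets=[
    {"hand": -1,"x": 0.7086,"y": -0.783,"z": 0.0604,"roll": 0.0919},
    {"hand": -1,"x": 0.7086,"y": -0.783,"z": 0.0604,"roll": 0.0919},
    {"hand": -1,"x": 0.7086,"y": -0.783,"z": 0.0604,"roll": 0.0919},
    {"hand": -1,"x": 0.7086,"y": -0.783,"z": 0.0604,"roll": 0.0919},
    {"hand": -1,"x": 0.7086,"y": -0.783,"z": 0.0604,"roll": 0.0919},
    {"hand": -1,"x": 0.7086,"y": -0.783,"z": 0.0604,"roll": 0.0919},
    {"hand": -1,"x": 0.7086,"y": -0.783,"z": 0.0604,"roll": 0.0919},
    {"hand": -1,"x": 0.7086,"y": -0.783,"z": 0.0604,"roll": 0.0919},
    {"hand": -1,"x": 0.7086,"y": -0.783,"z": 0.0604,"roll": 0.0919},
    {"hand": -1,"x": 0.7086,"y": -0.783,"z": 0.0604,"roll": 0.0919},
  ],
)

```text
time: 0.98
tool_pos: [0.3894, -0.2444, 0.2073]
tcp_rot: [3.14, 0.104, 0.0]
wrist_force: [0.3, -0.3, -1.0]
width: 1.001
grip_force: 0.0
```

```bash
python3 -c "
from h import *
go(.4307,-.1418,.2)"
```

```text
t 0.98 pos [ 0.3894 -0.2444  0.2073] psi 3.81 -> xyz [ 0.0961 -0.1992  0.0146] roll -0.0002 rows 2.7
```

Emit:
servo_tool(
  targets=[
    {"hand": -1,"x": 0.0961,"y": -0.1992,"z": 0.0146,"roll": 0},
    {"hand": -1,"x": 0.0961,"y": -0.1992,"z": 0.0146,"roll": 0},
    {"hand": -1,"x": 0.0961,"y": -0.1992,"z": 0.0146,"roll": 0},
    {"hand": -1,"x": 0.0961,"y": -0.1992,"z": 0.0146,"roll": 0},
    {"hand": -1,"x": 0.0961,"y": -0.1992,"z": 0.0146,"roll": 0},
  ],
)

```text
time: 1.4
tool_pos: [0.4306, -0.1425, 0.1999]
tcp_rot: [3.14, 0.111, -0.001]
wrist_force: [1.1, -0.2, 0.3]
width: 0.997
grip_force: 0.0
```

```bash
cat > wl.py <<'E'
from h import *
import sys
def look(name):
    st=bot.read_state(); im=read_camera("wrist")[:,:,::-1].copy(); cv2.imwrite(f"pics/{name}.png",im); return im,cam("wrist",st)
def lid(im,C,guess,z,d,mask=None):
    """centre of a round top of diameter d at height z near guess, from a colour mask"""
    hsv=cv2.cvtColor(cv2.GaussianBlur(im,(5,5),0),cv2.COLOR_BGR2HSV).astype(int)
    p=proj(C,[*guess,z])[0]; u,v=np.round(p).astype(int); print("expect px",p.round(1),"hsv",hsv[v,u])
    m=(np.abs(hsv-hsv[v,u])<=[12,14,25]).all(2) if mask is None else mask(hsv)
    m=cv2.morphologyEx(m.astype(np.uint8),cv2.MORPH_OPEN,np.ones((3,3)))
    n,l,s,c=cv2.connectedComponentsWithStats(m); i=l[v,u]
    ct=max(cv2.findContours((l==i).astype(np.uint8),0,1)[0],key=cv2.contourArea)
    P=onz(C,cv2.convexHull(ct)[:,0],z)[:,:2]*1000; (x,y),r=cv2.minEnclosingCircle(P.astype(np.float32))
    e=cv2.fitEllipse((onz(C,ct[:,0],z)[:,:2]*1000).astype(np.float32))
    print("px",c[i].round(1),"centroid",onz(C,c[i],z)[0].round(4),"circle",round(x,1),round(y,1),"d",round(2*r,1),"ell",np.round(e[0],1),np.round(e[1],1),"want d",d)
E
python3 - <<'E'
from wl import *
im,C=look("w1"); lid(im,C,(.4307,-.1418),.046,66)
go(.4307,-.1418,.004)
E
```

```text
expect px [280.1 187.3] hsv [ 21  24 182]
px [280.2 187.1] centroid [ 0.4309 -0.1419  0.046 ] circle 429.9 -142.1 d 66.0 ell [ 429.9 -142. ] [64.1 64.9] want d 66
t 1.45 pos [ 0.4305 -0.1435  0.2   ] psi 3.96 -> xyz [ 0.0007 -0.0034  0.392 ] roll 0.0006 rows 4.7
```

View pics/w1.png

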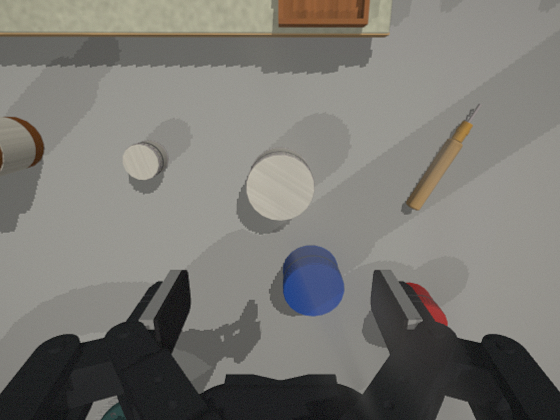

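Silver large tin at (280,187) centred, right diameter; the blue one at (313,280) is clear of the fingers. Descend and grip.

Emit:
servo_tool(
  targets=[
    {"hand": -1,"x": 0,"y": 0,"z": 0.392,"roll": 0},
    {"hand": -1,"x": 0,"y": 0,"z": 0.392,"roll": 0},
    {"hand": -1,"x": 0,"y": 0,"z": 0.392,"roll": 0},
    {"hand": -1,"x": 0,"y": 0,"z": 0.392,"roll": 0},
    {"hand": -1,"x": 0,"y": 0,"z": 0.392,"roll": 0},
    {"hand": -1,"x": 0,"y": 0,"z": 0.392,"roll": 0},
    {"hand": 1,"x": 0,"y": 0,"z": 0.392,"roll": 0},
    {"hand": 1,"x": 0,"y": 0,"z": 0.392,"roll": 0},
    {"hand": 1,"x": 0,"y": 0,"z": 0.392,"roll": 0},
    {"hand": 1,"x": 0,"y": 0,"z": 0.392,"roll": 0},
  ],
  grip_force=30,
)

```text
time: 2.28
tool_pos: [0.4328, -0.145, 0.0066]
tcp_rot: [3.138, 0.105, 0.007]
wrist_force: [-0.3, 1.2, -0.7]
width: 0.764
grip_force: 33.6
```

```bash
python3 -c "
from h import *
s=bot.read_state();print(s['width'],s['grip_force'],s['wrist_force'].round(1))
go(.43,-.142,.12)"
```

```text
0.7642518962331653 33.58810901641846 [-0.3  1.2 -0.7]
t 2.28 pos [ 0.4328 -0.145   0.0066] psi 3.82 -> xyz [-0.0052 -0.0064 -0.2267] roll -0.0001 rows 2.7
```

Emit:
servo_tool(
  targets=[
    {"hand": 1,"x": 0,"y": 0,"z": -0.05,"roll": 0},
    {"hand": 1,"x": 0,"y": 0,"z": -0.13,"roll": 0},
    {"hand": 1,"x": 0,"y": 0,"z": -0.21,"roll": 0},
    {"hand": 1,"x": 0,"y": 0,"z": -0.21,"roll": 0},
    {"hand": 1,"x": 0,"y": 0,"z": -0.21,"roll": 0},
  ],
)

```text
time: 2.7
tool_pos: [0.4343, -0.1452, 0.1142]
tcp_rot: [3.135, 0.106, 0.016]
wrist_force: [-0.2, 0.7, -2.1]
width: 0.766
grip_force: 34.6
```

```bash
python3 -c "
from h import *
s=bot.read_state();print(s['width'],s['grip_force'],s['wrist_force'].round(1))
go(.6407,-.0113,.11)"
```

```text
0.766449209854699 34.64425206184387 [-0.2  0.7 -2.1]
t 2.7 pos [ 0.4343 -0.1452  0.1142] psi 3.86 -> xyz [ 0.4298 -0.2394  0.0084] roll 0.0001 rows 5.9
```

Emit:
servo_tool(
  targets=[
    {"hand": 1,"x": 0.43,"y": -0.24,"z": 0.0,"roll": 0},
    {"hand": 1,"x": 0.43,"y": -0.24,"z": 0.0,"roll": 0},
    {"hand": 1,"x": 0.43,"y": -0.24,"z": 0.0,"roll": 0},
    {"hand": 1,"x": 0.43,"y": -0.24,"z": 0.0,"roll": 0},
    {"hand": 1,"x": 0.43,"y": -0.24,"z": 0.0,"roll": 0},
    {"hand": 1,"x": 0.43,"y": -0.24,"z": 0.0,"roll": 0},
    {"hand": 1,"x": 0.43,"y": -0.24,"z": 0.0,"roll": 0},
    {"hand": 1,"x": 0.43,"y": -0.24,"z": 0.0,"roll": 0},
  ],
)

```text
time: 3.37
tool_pos: [0.6376, -0.0081, 0.1077]
tcp_rot: [-3.14, -0.11, 0.003]
wrist_force: [-0.4, -0.5, -1.7]
width: 0.762
grip_force: 34.6
```

```bash
python3 - <<'E'
from wl import *
for i in range(3):
    s=bot.read_state();print(s['tool_pos'].round(4),s['tcp_rot'].round(3),s['wrist_force'].round(1))
    if i==0: im,C=look("w2")
    if i==1: cv2.imwrite("pics/s2.png",read_camera("side")[:,:,::-1])
go(.6407,-.0113,.037)
E
```

```text
[ 0.6376 -0.0081  0.1077] [-3.14e+00 -1.10e-01  3.00e-03] [-0.4 -0.5 -1.7]
[ 0.6361 -0.009   0.1076] [ 3.14   0.108 -0.005] [-0.  -0.2 -2. ]
[ 0.6354 -0.0096  0.1077] [ 3.14   0.106 -0.005] [ 0.2 -0.1 -1.7]
t 3.47 pos [ 0.6354 -0.0096  0.1077] psi 3.88 -> xyz [0.0103 0.0041 0.1415] roll 0.0002 rows 1.7
```

View pics/w2.png

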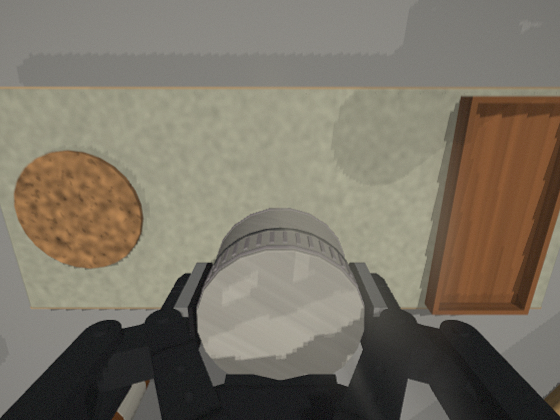

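```bash
python3 - <<'E'
from wl import *
im=cv2.imread("pics/w2.png"); s=dict(tool_pos=np.array([.6376,-.0081,.1077]),tcp_rot=np.array([-3.14,-.11,.003])); C=cam("wrist",s)
lid(im,C,(.635,.135),.035,90,lambda h:(h[...,1]>75)&(h[...,2]>60))
hsv=cv2.cvtColor(im,cv2.COLOR_BGR2HSV); m=(hsv[...,1]>110).astype(np.uint8); m[:, :400]=0
ct=max(cv2.findContours(m,0,1)[0],key=cv2.contourArea); P=onz(C,ct[:,0],.044)[:,:2]*1000; print(cv2.boundingRect(ct),np.ptp(P,0)); 
q=onz(C,[(466,98),(559,98),(429,312),(529,314)],.044); print(q.round(4))
for e in [(0,87),(559,87),(30,308),(540,308)]: print(onz(C,e,.03).round(4))
print(proj(C,[.6376,-.0081,.150]))
go(.6407,-.0113,.037)
E
```

```text
expect px [ 81.7 208.4] hsv [ 15 134 147]
px [ 77.9 208.8] centroid [0.6345 0.1377 0.035 ] circle 631.3 137.3 d 92.0 ell [631.6 137.6] [88.9 91.1] want d 90
(432, 97, 128, 218) [161.96363155  91.68157616]
[[ 0.7277 -0.1155  0.044 ]
 [ 0.7316 -0.1723  0.044 ]
 [ 0.571  -0.1278  0.044 ]
 [ 0.5745 -0.2057  0.044 ]]
[[0.7138 0.1796 0.03  ]]
[[ 0.7389 -0.1815  0.03  ]]
[[0.5419 0.1923 0.03  ]]
[[ 0.571  -0.2267  0.03  ]]
[[281.72524011 326.68711162]]
t 3.47 pos [ 0.6354 -0.0096  0.1077] psi 3.88 -> xyz [0.0103 0.0041 0.1415] roll 0.0002 rows 1.7
```

Emit:
servo_tool(
  targets=[
    {"hand": 1,"x": 0.0105,"y": 0.004,"z": 0.05,"roll": 0},
    {"hand": 1,"x": 0.0105,"y": 0.004,"z": 0.1,"roll": 0},
    {"hand": 1,"x": 0.0105,"y": 0.004,"z": 0.12,"roll": 0},
    {"hand": 1,"x": 0.0105,"y": 0.004,"z": 0.13,"roll": 0},
    {"hand": 1,"x": 0.0105,"y": 0.004,"z": 0.13,"roll": 0},
    {"hand": 1,"x": 0.0105,"y": 0.004,"z": 0.13,"roll": 0},
    {"hand": 1,"x": 0.0105,"y": 0.004,"z": 0.138,"roll": 0},
    {"hand": 1,"x": 0.0105,"y": 0.004,"z": 0.138,"roll": 0},
  ],
)

```text
time: 4.13
tool_pos: [0.6432, -0.0114, 0.0413]
tcp_rot: [3.14, 0.105, 0.003]
wrist_force: [0.2, 0.0, -1.4]
width: 0.764
grip_force: 34.6
```

Emit:
servo_tool(
  targets=[
    {"hand": 1,"x": 0,"y": 0,"z": 0,"roll": 0},
    {"hand": 1,"x": 0,"y": 0,"z": 0,"roll": 0},
    {"hand": 1,"x": 0,"y": 0,"z": 0,"roll": 0},
    {"hand": 1,"x": 0,"y": 0,"z": 0.006,"roll": 0},
    {"hand": 1,"x": 0,"y": 0,"z": 0.006,"roll": 0},
    {"hand": 1,"x": 0,"y": 0,"z": 0.006,"roll": 0},
  ],
)

```text
time: 4.63
tool_pos: [0.6421, -0.0112, 0.0368]
tcp_rot: [-3.14, -0.105, 0.001]
wrist_force: [1.3, -0.8, -0.9]
width: 0.759
grip_force: 34.6
```

Emit:
servo_tool(
  targets=[
    {"hand": 1,"x": -0.002,"y": 0,"z": 0.002,"roll": 0},
    {"hand": 1,"x": -0.002,"y": 0,"z": 0.002,"roll": 0},
    {"hand": 1,"x": -0.002,"y": 0,"z": 0.004,"roll": 0},
    {"hand": 1,"x": -0.002,"y": 0,"z": 0.004,"roll": 0},
  ],
)

```text
time: 4.97
tool_pos: [0.6413, -0.0113, 0.0356]
tcp_rot: [-3.14, -0.105, 0.0]
wrist_force: [-2.2, -0.3, 3.0]
width: 0.762
grip_force: 35.0
```

Contact (wrist z went to +3 N). Release and rise.

Emit:
servo_tool(
  targets=[
    {"hand": -1,"x": 0,"y": 0,"z": 0,"roll": 0},
    {"hand": -1,"x": 0,"y": 0,"z": 0,"roll": 0},
    {"hand": -1,"x": 0,"y": 0,"z": 0,"roll": 0},
    {"hand": -1,"x": 0,"y": 0,"z": -0.08,"roll": 0},
    {"hand": -1,"x": 0,"y": 0,"z": -0.16,"roll": 0},
    {"hand": -1,"x": 0,"y": 0,"z": -0.24,"roll": 0},
    {"hand": -1,"x": 0,"y": 0,"z": -0.32,"roll": 0},
    {"hand": -1,"x": 0,"y": 0,"z": -0.33,"roll": 0},
    {"hand": -1,"x": 0,"y": 0,"z": -0.33,"roll": 0},
    {"hand": -1,"x": 0,"y": 0,"z": -0.33,"roll": 0},
  ],
)

```text
time: 5.8
tool_pos: [0.6416, -0.0114, 0.2004]
tcp_rot: [3.14, 0.105, 0.002]
wrist_force: [-0.2, 0.1, -0.5]
width: 1.0
grip_force: 0.0
```

```bash
python3 - <<'E'
from wl import *
im,C=look("w3"); lid(im,C,(.641,-.0115),.076,66)
go(.4424,.3046,.2)
E
```

```text
expect px [281.  197.5] hsv [ 23  26 178]
px [244.6 172. ] centroid [0.6617 0.021  0.076 ] circle 651.3 30.3 d 308.1 ell [651.6  32. ] [159.9 337.3] want d 66
t 5.85 pos [ 0.6404 -0.0113  0.1986] psi 3.85 -> xyz [-0.3528 -0.6569 -0.0029] roll 0.0 rows 8.9
```

Emit:
servo_tool(
  targets=[
    {"hand": -1,"x": -0.353,"y": -0.657,"z": 0,"roll": 0},
    {"hand": -1,"x": -0.353,"y": -0.657,"z": 0,"roll": 0},
    {"hand": -1,"x": -0.353,"y": -0.657,"z": 0,"roll": 0},
    {"hand": -1,"x": -0.353,"y": -0.657,"z": 0,"roll": 0},
    {"hand": -1,"x": -0.353,"y": -0.657,"z": 0,"roll": 0},
    {"hand": -1,"x": -0.353,"y": -0.657,"z": 0,"roll": 0},
    {"hand": -1,"x": -0.353,"y": -0.657,"z": 0,"roll": 0},
    {"hand": -1,"x": -0.353,"y": -0.657,"z": 0,"roll": 0},
    {"hand": -1,"x": -0.353,"y": -0.657,"z": 0,"roll": 0},
    {"hand": -1,"x": -0.353,"y": -0.657,"z": 0,"roll": 0},
  ],
)

```text
time: 6.68
tool_pos: [0.4379, 0.3087, 0.197]
tcp_rot: [-3.139, -0.114, 0.01]
wrist_force: [0.5, 0.1, 0.7]
width: 1.0
grip_force: 0.0
```

Emit:
servo_tool(
  targets=[
    {"hand": -1,"x": 0,"y": 0,"z": 0,"roll": 0},
    {"hand": -1,"x": 0,"y": 0,"z": 0,"roll": 0},
    {"hand": -1,"x": 0,"y": 0,"z": 0,"roll": 0},
    {"hand": -1,"x": 0,"y": 0,"z": 0,"roll": 0},
  ],
)

```text
time: 7.02
tool_pos: [0.4438, 0.3032, 0.1993]
tcp_rot: [3.139, 0.102, -0.002]
wrist_force: [-1.2, -0.5, -0.3]
width: 1.003
grip_force: 0.0
```

```bash
python3 - <<'E'
from wl import *
im,C=look("w4"); lid(im,C,(.4424,.3046),.036,50)
go(.4424,.3046,.004)
# large lid in the picture taken before (pose then)
im=cv2.imread("pics/w3.png"); C=cam("wrist",dict(tool_pos=np.array([.641,-.0114,.2]),tcp_rot=np.array([3.14,.105,.002])))
g=cv2.GaussianBlur(im[120:280,200:360],(3,3),0)
a=proj(C,[[.641,-.0115,.076],[.641,.0215,.076]]); r=int(np.linalg.norm(a[1]-a[0]))
h=cv2.HoughCircles(cv2.cvtColor(g,cv2.COLOR_BGR2GRAY),cv2.HOUGH_GRADIENT,1,20,param1=60,param2=8,minRadius=r-3,maxRadius=r+3)[0][:3]
for x,y,rr in h: print("large lid",x+200,y+120,rr,r,onz(C,(x+200,y+120),.076).round(4))
cv2.imwrite("pics/c5.png",np.hstack([cv2.resize(g,(480,480)),cv2.resize(cv2.imread("pics/w4.png")[100:280,190:370],(300,480))]))
E
```

```text
expect px [279.1 186. ] hsv [ 22  26 180]
px [286.  190.6] centroid [0.4381 0.2974 0.036 ] circle 430.4 296.3 d 76.0 ell [436.3 296.7] [46.4 74.2] want d 50
t 7.07 pos [0.444  0.3033 0.1996] psi 3.72 -> xyz [-0.0029 -0.0029  0.3912] roll -0.0007 rows 4.7
large lid 280.5 196.5 36.1 37 [[ 0.6414 -0.011   0.076 ]]
large lid 269.5 214.5 36.0 37 [[ 0.624  -0.0023  0.076 ]]
```

View pics/c5.png

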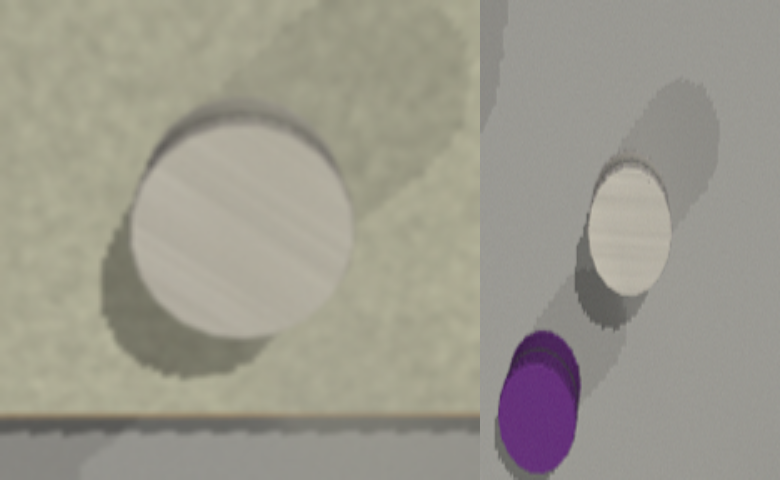

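Medium silver tin is at (280,187) in the wrist picture, matching (0.442, 0.304); purple look-alike at (224,252) stays clear. Large lid sits at (0.6414, -0.011), on target.

Emit:
servo_tool(
  targets=[
    {"hand": -1,"x": -0.0037,"y": -0.002,"z": 0.08,"roll": 0},
    {"hand": -1,"x": -0.0037,"y": -0.002,"z": 0.16,"roll": 0},
    {"hand": -1,"x": -0.0037,"y": -0.002,"z": 0.24,"roll": 0},
    {"hand": -1,"x": -0.0037,"y": -0.002,"z": 0.32,"roll": 0},
    {"hand": -1,"x": -0.0037,"y": -0.002,"z": 0.37,"roll": 0},
    {"hand": -1,"x": -0.0037,"y": -0.002,"z": 0.393,"roll": 0},
    {"hand": -1,"x": -0.0037,"y": -0.002,"z": 0.393,"roll": 0},
    {"hand": -1,"x": -0.0037,"y": -0.002,"z": 0.393,"roll": 0},
    {"hand": -1,"x": -0.0037,"y": -0.002,"z": 0.393,"roll": 0},
  ],
)

```text
time: 7.82
tool_pos: [0.4435, 0.3063, 0.0058]
tcp_rot: [-3.138, -0.104, -0.005]
wrist_force: [0.2, 0.0, 0.3]
width: 1.0
grip_force: 0.0
```

Emit:
servo_tool(
  targets=[
    {"hand": 1,"x": 0,"y": 0,"z": 0,"roll": 0},
    {"hand": 1,"x": 0,"y": 0,"z": 0,"roll": 0},
    {"hand": 1,"x": 0,"y": 0,"z": 0,"roll": 0},
    {"hand": 1,"x": 0,"y": 0,"z": 0,"roll": 0},
    {"hand": 1,"x": 0,"y": 0,"z": 0,"roll": 0},
    {"hand": 1,"x": 0,"y": 0,"z": 0,"roll": 0},
    {"hand": 1,"x": 0,"y": 0,"z": 0,"roll": 0},
  ],
)

```text
time: 8.4
tool_pos: [0.4426, 0.3062, 0.0055]
tcp_rot: [-3.139, -0.106, -0.004]
wrist_force: [-0.4, -1.0, 5.6]
width: 0.575
grip_force: 30.6
```

Emit:
servo_tool(
  targets=[
    {"hand": 1,"x": 0,"y": 0,"z": -0.06,"roll": 0},
    {"hand": 1,"x": 0,"y": 0,"z": -0.14,"roll": 0},
    {"hand": 1,"x": 0,"y": 0,"z": -0.22,"roll": 0},
    {"hand": 1,"x": 0,"y": 0,"z": -0.28,"roll": 0},
    {"hand": 1,"x": 0.354,"y": 0.66,"z": -0.28,"roll": 0},
    {"hand": 1,"x": 0.354,"y": 0.66,"z": -0.28,"roll": 0},
    {"hand": 1,"x": 0.354,"y": 0.66,"z": -0.28,"roll": 0},
    {"hand": 1,"x": 0.354,"y": 0.66,"z": -0.28,"roll": 0},
    {"hand": 1,"x": 0.354,"y": 0.66,"z": -0.28,"roll": 0},
    {"hand": 1,"x": 0.354,"y": 0.66,"z": -0.28,"roll": 0},
  ],
)

```text
time: 9.23
tool_pos: [0.5747, 0.0919, 0.1443]
tcp_rot: [-3.14, -0.106, -0.002]
wrist_force: [0.7, 0.6, -1.1]
width: 0.577
grip_force: 31.9
```

```bash
python3 -c "
from h import *
s=bot.read_state();print(s['width'],s['grip_force'],s['wrist_force'].round(1))
go(.6414,-.011,.14)"
```

```text
0.5768394831400545 31.891196966171265 [ 0.7  0.6 -1.1]
t 9.23 pos [0.5747 0.0919 0.1443] psi 3.86 -> xyz [0.1192 0.2143 0.0087] roll 0.0001 rows 2.9
```

Emit:
servo_tool(
  targets=[
    {"hand": 1,"x": 0.119,"y": 0.214,"z": 0,"roll": 0},
    {"hand": 1,"x": 0.119,"y": 0.214,"z": 0,"roll": 0},
    {"hand": 1,"x": 0.119,"y": 0.214,"z": 0,"roll": 0},
    {"hand": 1,"x": 0.119,"y": 0.214,"z": 0,"roll": 0},
    {"hand": 1,"x": 0.119,"y": 0.214,"z": 0.05,"roll": 0},
    {"hand": 1,"x": 0.119,"y": 0.214,"z": 0.09,"roll": 0},
    {"hand": 1,"x": 0.119,"y": 0.214,"z": 0.1,"roll": 0},
    {"hand": 1,"x": 0.119,"y": 0.214,"z": 0.1,"roll": 0},
    {"hand": 1,"x": 0.119,"y": 0.214,"z": 0.1,"roll": 0},
    {"hand": 1,"x": 0.119,"y": 0.214,"z": 0.1,"roll": 0},
  ],
)

```text
time: 10.07
tool_pos: [0.6416, -0.0088, 0.0953]
tcp_rot: [3.14, 0.106, 0.004]
wrist_force: [1.1, 1.0, 0.2]
width: 0.579
grip_force: 31.8
```

Emit:
servo_tool(
  targets=[
    {"hand": 1,"x": 0,"y": 0,"z": 0,"roll": 0},
    {"hand": 1,"x": 0,"y": 0,"z": 0,"roll": 0},
    {"hand": 1,"x": 0,"y": 0,"z": 0,"roll": 0},
    {"hand": 1,"x": 0,"y": 0,"z": 0,"roll": 0},
  ],
)

```text
time: 10.4
tool_pos: [0.641, -0.0091, 0.0944]
tcp_rot: [3.14, 0.106, 0.002]
wrist_force: [0.7, -0.3, -1.0]
width: 0.58
grip_force: 31.8
```

```bash
python3 - <<'E'
from wl import *
im,C=look("w5")
go(.6414,-.011,.0815)
print(proj(C,[[.6414,-.011,.076],[.6414,-.011,bot.read_state()["tool_pos"][2]+.0305]]))
E
```

```text
t 10.45 pos [ 0.6409 -0.0091  0.0942] psi 3.85 -> xyz [0.0008 0.0038 0.0254] roll 0.0001 rows 0.3
[[284.65220317 252.57421537]
 [286.17304286 306.33263953]]
```

View pics/w5.png

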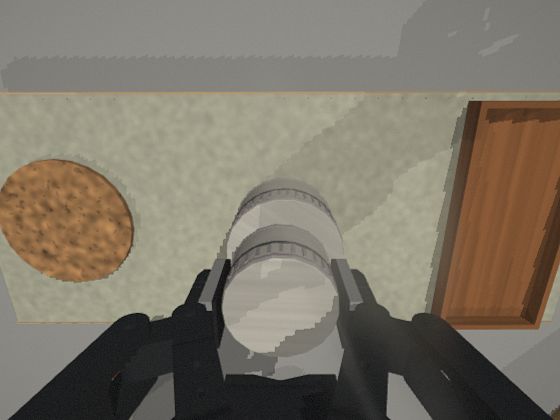

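Emit:
servo_tool(
  targets=[
    {"hand": 1,"x": 0.001,"y": 0.004,"z": 0.01,"roll": 0},
    {"hand": 1,"x": 0.001,"y": 0.004,"z": 0.018,"roll": 0},
    {"hand": 1,"x": 0.001,"y": 0.004,"z": 0.022,"roll": 0},
    {"hand": 1,"x": 0.001,"y": 0.004,"z": 0.022,"roll": 0},
    {"hand": 1,"x": 0.001,"y": 0.004,"z": 0.025,"roll": 0},
    {"hand": 1,"x": 0.001,"y": 0.004,"z": 0.025,"roll": 0},
  ],
)

```text
time: 10.95
tool_pos: [0.6413, -0.0112, 0.0816]
tcp_rot: [3.14, 0.105, -0.0]
wrist_force: [-1.5, 0.3, 3.2]
width: 0.58
grip_force: 32.0
```

Emit:
servo_tool(
  targets=[
    {"hand": 1,"x": 0,"y": 0,"z": 0.002,"roll": 0},
    {"hand": 1,"x": 0,"y": 0,"z": 0.002,"roll": 0},
    {"hand": 1,"x": 0,"y": 0,"z": 0.002,"roll": 0},
  ],
)

```text
time: 11.2
tool_pos: [0.6414, -0.0112, 0.0816]
tcp_rot: [3.14, 0.105, 0.0]
wrist_force: [-3.7, -0.3, 7.2]
width: 0.574
grip_force: 32.7
```

Seated on the large tin. Release and rise.

Emit:
servo_tool(
  targets=[
    {"hand": -1,"x": 0,"y": 0,"z": 0,"roll": 0},
    {"hand": -1,"x": 0,"y": 0,"z": 0,"roll": 0},
    {"hand": -1,"x": 0,"y": 0,"z": 0,"roll": 0},
    {"hand": -1,"x": 0,"y": 0,"z": -0.06,"roll": 0},
    {"hand": -1,"x": 0,"y": 0,"z": -0.14,"roll": 0},
    {"hand": -1,"x": 0,"y": 0,"z": -0.22,"roll": 0},
    {"hand": -1,"x": 0,"y": 0,"z": -0.24,"roll": 0},
    {"hand": -1,"x": 0,"y": 0,"z": -0.24,"roll": 0},
    {"hand": -1,"x": 0,"y": 0,"z": -0.24,"roll": 0},
    {"hand": -1,"x": 0,"y": 0,"z": -0.24,"roll": 0},
  ],
)

```text
time: 12.03
tool_pos: [0.6401, -0.0111, 0.1982]
tcp_rot: [-3.14, -0.105, 0.004]
wrist_force: [-0.8, 0.1, -0.3]
width: 1.001
grip_force: 0.0
```

```bash
cat >> wl.py <<'E'
def circ(im,C,guess,z,d,n=2):
    """round top of diameter d (m) at height z: Hough circle in a window round the guess"""
    a=proj(C,[[*guess,z],[guess[0],guess[1]+d/2,z]]); r=int(round(np.linalg.norm(a[1]-a[0]))); x0,y0=np.maximum(np.round(a[0]-r-25),0).astype(int)
    g=cv2.cvtColor(cv2.GaussianBlur(im[y0:y0+2*r+50,x0:x0+2*r+50],(3,3),0),cv2.COLOR_BGR2GRAY)
    h=cv2.HoughCircles(g,cv2.HOUGH_GRADIENT,1,8,param1=50,param2=6,minRadius=r-3,maxRadius=r+2)
    print("expect",a[0].round(1),"r",r)
    for x,y,rr in h[0][:n]: print("  circle",x+x0,y+y0,rr,onz(C,(x+x0,y+y0),z)[0].round(4))
E
python3 - <<'E'
from wl import *
im,C=look("w6"); circ(im,C,(.6414,-.011),.112,.05)
go(.4435,-.0016,.2)
E
```

```text
expect [281.  209.8] r 33
  circle 280.5 208.5 32.2 [ 0.6424 -0.0105  0.112 ]
  circle 283.5 192.5 33.3 [ 0.6552 -0.0119  0.112 ]
t 12.08 pos [ 0.6397 -0.0111  0.1975] psi 3.84 -> xyz [-0.3903 -0.0453 -0.0049] roll 0.0 rows 4.7
```

Emit:
servo_tool(
  targets=[
    {"hand": -1,"x": -0.39,"y": -0.045,"z": 0,"roll": 0},
    {"hand": -1,"x": -0.39,"y": -0.045,"z": 0,"roll": 0},
    {"hand": -1,"x": -0.39,"y": -0.045,"z": 0,"roll": 0},
    {"hand": -1,"x": -0.39,"y": -0.045,"z": 0,"roll": 0},
    {"hand": -1,"x": -0.39,"y": -0.045,"z": 0,"roll": 0},
    {"hand": -1,"x": -0.39,"y": -0.045,"z": 0,"roll": 0},
    {"hand": -1,"x": -0.39,"y": -0.045,"z": 0,"roll": 0},
    {"hand": -1,"x": -0.39,"y": -0.045,"z": 0,"roll": 0},
    {"hand": -1,"x": -0.39,"y": -0.045,"z": 0,"roll": 0},
    {"hand": -1,"x": -0.39,"y": -0.045,"z": 0,"roll": 0},
  ],
)

```text
time: 12.92
tool_pos: [0.4462, -0.0019, 0.2]
tcp_rot: [-3.14, -0.105, 0.001]
wrist_force: [0.4, 0.3, -0.3]
width: 1.001
grip_force: 0.0
```

```bash
python3 - <<'E'
from wl import *
im,C=look("w7"); circ(im,C,(.4435,-.0016),.03,.036); lid(im,C,(.4435,-.0016),.03,36)
go(.4435,-.0016,.002)
E
```

```text
expect [280.4 185.7] r 18
  circle 280.5 186.5 17.1 [ 0.4427 -0.0018  0.03  ]
  circle 303.5 161.5 17.2 [ 0.4698 -0.0228  0.03  ]
expect px [280.4 185.7] hsv [ 23  23 177]
px [272.  198.2] centroid [0.4297 0.0061 0.03  ] circle 357.6 -8.3 d 543.1 ell [416.2  19.9] [245.2 523.8] want d 36
t 12.97 pos [ 0.4462 -0.0018  0.2   ] psi 3.84 -> xyz [-0.0053 -0.0009  0.3961] roll 0.0 rows 4.8
```

View pics/w7.png

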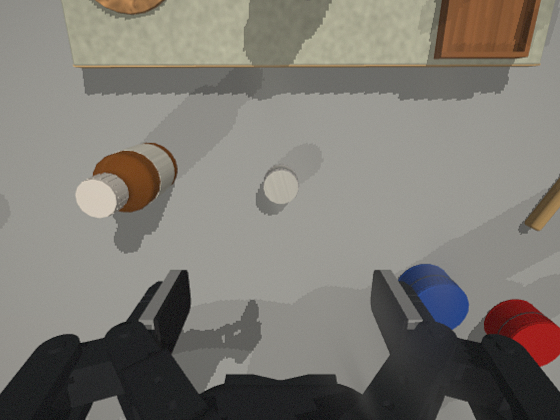

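Small silver tin at (280,186) → (0.443, -0.002), the only one of its size. Grip it.

Emit:
servo_tool(
  targets=[
    {"hand": -1,"x": -0.0066,"y": 0,"z": 0.08,"roll": 0},
    {"hand": -1,"x": -0.0066,"y": 0,"z": 0.16,"roll": 0},
    {"hand": -1,"x": -0.0066,"y": 0,"z": 0.24,"roll": 0},
    {"hand": -1,"x": -0.0066,"y": 0,"z": 0.32,"roll": 0},
    {"hand": -1,"x": -0.0066,"y": 0,"z": 0.37,"roll": 0},
    {"hand": -1,"x": -0.0066,"y": 0,"z": 0.395,"roll": 0},
    {"hand": -1,"x": -0.0066,"y": 0,"z": 0.395,"roll": 0},
    {"hand": -1,"x": -0.0066,"y": 0,"z": 0.395,"roll": 0},
    {"hand": -1,"x": -0.0066,"y": 0,"z": 0.395,"roll": 0},
  ],
)

```text
time: 13.72
tool_pos: [0.4435, -0.0021, 0.0036]
tcp_rot: [3.14, 0.105, 0.003]
wrist_force: [0.2, -1.0, 0.8]
width: 1.002
grip_force: 0.0
```

Emit:
servo_tool(
  targets=[
    {"hand": 1,"x": 0,"y": 0,"z": 0,"roll": 0},
    {"hand": 1,"x": 0,"y": 0,"z": 0,"roll": 0},
    {"hand": 1,"x": 0,"y": 0,"z": 0,"roll": 0},
    {"hand": 1,"x": 0,"y": 0,"z": 0,"roll": 0},
    {"hand": 1,"x": 0,"y": 0,"z": 0,"roll": 0},
    {"hand": 1,"x": 0,"y": 0,"z": 0,"roll": 0},
    {"hand": 1,"x": 0,"y": 0,"z": 0,"roll": 0},
    {"hand": 1,"x": 0,"y": 0,"z": 0,"roll": 0},
  ],
)

```text
time: 14.38
tool_pos: [0.4426, -0.0021, 0.0037]
tcp_rot: [3.14, 0.105, 0.002]
wrist_force: [-1.0, -0.2, 5.7]
width: 0.409
grip_force: 29.7
```

```bash
python3 -c "
from h import *
go(.642,-.011,.17)"
```

```text
t 14.38 pos [ 0.4426 -0.0021  0.0037] psi 3.85 -> xyz [ 0.3966  0.0446 -0.3327] roll 0.0 rows 6.2
```

Emit:
servo_tool(
  targets=[
    {"hand": 1,"x": 0,"y": 0,"z": -0.06,"roll": 0},
    {"hand": 1,"x": 0,"y": 0,"z": -0.14,"roll": 0},
    {"hand": 1,"x": 0,"y": 0,"z": -0.22,"roll": 0},
    {"hand": 1,"x": 0.06,"y": 0.006,"z": -0.28,"roll": 0},
    {"hand": 1,"x": 0.13,"y": 0.015,"z": -0.3,"roll": 0},
    {"hand": 1,"x": 0.21,"y": 0.024,"z": -0.3,"roll": 0},
    {"hand": 1,"x": 0.29,"y": 0.032,"z": -0.3,"roll": 0},
    {"hand": 1,"x": 0.36,"y": 0.04,"z": -0.3,"roll": 0},
    {"hand": 1,"x": 0.397,"y": 0.0445,"z": -0.3,"roll": 0},
    {"hand": 1,"x": 0.397,"y": 0.0445,"z": -0.3,"roll": 0},
  ],
)

```text
time: 15.22
tool_pos: [0.6453, -0.0112, 0.1526]
tcp_rot: [3.14, 0.105, 0.005]
wrist_force: [0.0, 0.5, 0.3]
width: 0.41
grip_force: 30.2
```

Emit:
servo_tool(
  targets=[
    {"hand": 1,"x": 0,"y": 0,"z": 0.02,"roll": 0},
    {"hand": 1,"x": 0,"y": 0,"z": 0.04,"roll": 0},
    {"hand": 1,"x": 0,"y": 0,"z": 0.05,"roll": 0},
    {"hand": 1,"x": 0,"y": 0,"z": 0.05,"roll": 0},
    {"hand": 1,"x": 0,"y": 0,"z": 0.05,"roll": 0},
    {"hand": 1,"x": 0,"y": 0,"z": 0.05,"roll": 0},
    {"hand": 1,"x": 0,"y": 0,"z": 0.05,"roll": 0},
    {"hand": 1,"x": 0,"y": 0,"z": 0.05,"roll": 0},
  ],
)

```text
time: 15.88
tool_pos: [0.6417, -0.0109, 0.1285]
tcp_rot: [3.14, 0.105, 0.002]
wrist_force: [-0.2, 0.2, -0.5]
width: 0.408
grip_force: 30.2
```

```bash
python3 -c "
from h import *
go(.642,-.011,.1157)"
```

```text
t 15.88 pos [ 0.6417 -0.0109  0.1285] psi 3.85 -> xyz [0.0005 0.0002 0.0256] roll 0.0 rows 0.3
```

Emit:
servo_tool(
  targets=[
    {"hand": 1,"x": 0.0,"y": 0,"z": 0.01,"roll": 0},
    {"hand": 1,"x": 0,"y": 0,"z": 0.018,"roll": 0},
    {"hand": 1,"x": 0,"y": 0,"z": 0.023,"roll": 0},
    {"hand": 1,"x": 0,"y": 0,"z": 0.023,"roll": 0},
    {"hand": 1,"x": 0,"y": 0,"z": 0.025,"roll": 0},
    {"hand": 1,"x": 0,"y": 0,"z": 0.025,"roll": 0},
  ],
)

```text
time: 16.38
tool_pos: [0.6415, -0.0109, 0.1157]
tcp_rot: [3.14, 0.105, 0.0]
wrist_force: [-1.5, -0.7, 4.6]
width: 0.411
grip_force: 30.7
```

Emit:
servo_tool(
  targets=[
    {"hand": 1,"x": 0,"y": 0,"z": 0.002,"roll": 0},
    {"hand": 1,"x": 0,"y": 0,"z": 0.002,"roll": 0},
    {"hand": 1,"x": 0,"y": 0,"z": 0.002,"roll": 0},
  ],
)

```text
time: 16.63
tool_pos: [0.6417, -0.0109, 0.1157]
tcp_rot: [3.14, 0.105, 0.001]
wrist_force: [-4.2, 0.2, 7.9]
width: 0.411
grip_force: 31.1
```

Emit:
servo_tool(
  targets=[
    {"hand": -1,"x": 0,"y": 0,"z": 0,"roll": 0},
    {"hand": -1,"x": 0,"y": 0,"z": 0,"roll": 0},
    {"hand": -1,"x": 0,"y": 0,"z": 0,"roll": 0},
    {"hand": -1,"x": 0,"y": 0,"z": 0,"roll": 0},
    {"hand": -1,"x": 0,"y": 0,"z": -0.06,"roll": 0},
    {"hand": -1,"x": 0,"y": 0,"z": -0.14,"roll": 0},
    {"hand": -1,"x": 0,"y": 0,"z": -0.22,"roll": 0},
    {"hand": -1,"x": 0,"y": 0,"z": -0.24,"roll": 0},
    {"hand": -1,"x": 0,"y": 0,"z": -0.24,"roll": 0},
    {"hand": -1,"x": 0,"y": 0,"z": -0.24,"roll": 0},
  ],
)

```text
time: 17.47
tool_pos: [0.6419, -0.0109, 0.2349]
tcp_rot: [3.14, 0.105, 0.003]
wrist_force: [0.6, 0.7, -0.4]
width: 0.999
grip_force: 0.0
```

```bash
python3 - <<'E'
from wl import *
im,C=look("w8"); circ(im,C,(.642,-.011),.142,.036)
go(.4488,.1376,.235)
s=dict(tool_pos=np.array([.4462,-.0018,.2]),tcp_rot=np.array([-3.14,-.105,.001])); C7=cam("wrist",s); im7=cv2.imread("pics/w7.png")
circ(im7,C7,(.4488,.1376),.115,.031)
E
```

```text
expect [281.1 208.8] r 23
  circle 280.5 208.5 22.2 [ 0.6422 -0.0105  0.142 ]
  circle 279.5 187.5 24.4 [ 0.6592 -0.0086  0.142 ]
t 17.52 pos [ 0.6408 -0.0109  0.233 ] psi 3.84 -> xyz [-0.3632 -0.322  -0.004 ] roll 0.0 rows 5.8
expect [ 95.5 197.3] r 21
  circle 107.5 193.5 20.2 [0.4524 0.1283 0.115 ]
  circle 98.5 195.5 21.3 [0.4504 0.1352 0.115 ]
```

Emit:
servo_tool(
  targets=[
    {"hand": -1,"x": -0.363,"y": -0.322,"z": 0,"roll": 0},
    {"hand": -1,"x": -0.363,"y": -0.322,"z": 0,"roll": 0},
    {"hand": -1,"x": -0.363,"y": -0.322,"z": 0,"roll": 0},
    {"hand": -1,"x": -0.363,"y": -0.322,"z": 0,"roll": 0},
    {"hand": -1,"x": -0.363,"y": -0.322,"z": 0,"roll": 0},
    {"hand": -1,"x": -0.363,"y": -0.322,"z": 0,"roll": 0},
    {"hand": -1,"x": -0.363,"y": -0.322,"z": 0,"roll": 0},
    {"hand": -1,"x": -0.363,"y": -0.322,"z": 0,"roll": 0},
    {"hand": -1,"x": -0.363,"y": -0.322,"z": 0,"roll": 0},
    {"hand": -1,"x": -0.363,"y": -0.322,"z": 0,"roll": 0},
  ],
)

```text
time: 18.35
tool_pos: [0.4499, 0.1369, 0.2332]
tcp_rot: [3.139, 0.104, -0.002]
wrist_force: [-0.6, 0.4, 0.2]
width: 0.995
grip_force: 0.0
```

```bash
python3 - <<'E'
from wl import *
im,C=look("w9"); circ(im,C,(.4488,.1376),.115,.031,3)
lid(im,C,(.4488,.1376),.115,31,lambda h:(h[...,2]>185)&(h[...,1]<45))
go(.4488,.1376,.082)
cv2.imwrite("pics/w9c.png",cv2.resize(im[120:300,180:380],(600,540)))
E
```

```text
expect [279.9 199.9] r 18
  circle 280.5 197.5 19.4 [0.451  0.1372 0.115 ]
  circle 276.5 177.5 19.4 [0.4684 0.1417 0.115 ]
  circle 269.5 183.5 19.4 [0.4628 0.1473 0.115 ]
expect px [279.9 199.9] hsv [ 18  30 189]
px [280.  200.7] centroid [0.4481 0.1375 0.115 ] circle 447.8 137.4 d 28.0 ell [447.9 137.5] [27.  27.3] want d 31
t 18.4 pos [0.4502 0.1368 0.2334] psi 3.77 -> xyz [-0.0027 -0.0017  0.3029] roll -0.0004 rows 3.6
```

View pics/w9c.png

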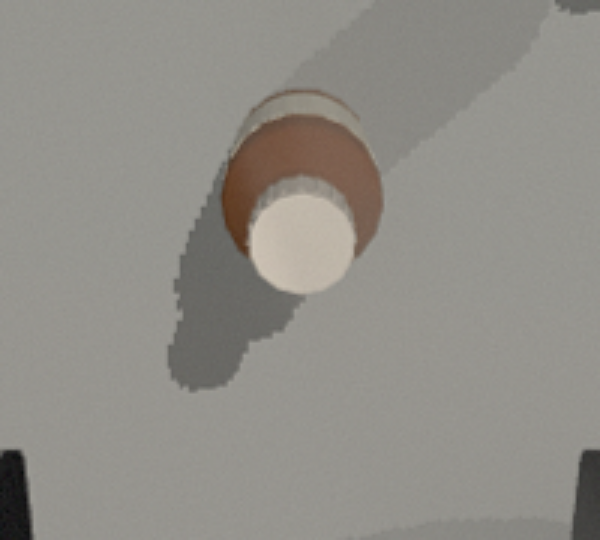

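Cap top at (281,201) → (0.448, 0.137), bottle upright beneath it. Grip by the cap.

Emit:
servo_tool(
  targets=[
    {"hand": -1,"x": -0.0044,"y": -0.001,"z": 0.07,"roll": 0},
    {"hand": -1,"x": -0.0044,"y": -0.001,"z": 0.14,"roll": 0},
    {"hand": -1,"x": -0.0044,"y": -0.001,"z": 0.21,"roll": 0},
    {"hand": -1,"x": -0.0044,"y": -0.001,"z": 0.26,"roll": 0},
    {"hand": -1,"x": -0.0044,"y": -0.001,"z": 0.29,"roll": 0},
    {"hand": -1,"x": -0.0044,"y": -0.001,"z": 0.307,"roll": 0},
    {"hand": -1,"x": -0.0044,"y": -0.001,"z": 0.307,"roll": 0},
    {"hand": -1,"x": -0.0044,"y": -0.001,"z": 0.307,"roll": 0},
    {"hand": -1,"x": -0.0044,"y": -0.001,"z": 0.307,"roll": 0},
    {"hand": -1,"x": -0.0044,"y": -0.001,"z": 0.307,"roll": 0},
  ],
)

```text
time: 19.23
tool_pos: [0.449, 0.1381, 0.0824]
tcp_rot: [-3.139, -0.105, -0.005]
wrist_force: [0.6, -0.3, 0.4]
width: 1.003
grip_force: 0.0
```

Emit:
servo_tool(
  targets=[
    {"hand": 0.0,"x": 0,"y": 0,"z": 0,"roll": 0},
    {"hand": 0.0,"x": 0,"y": 0,"z": 0,"roll": 0},
    {"hand": 0.0,"x": 0,"y": 0,"z": 0,"roll": 0},
    {"hand": 1,"x": 0,"y": 0,"z": 0,"roll": 0},
    {"hand": 1,"x": 0,"y": 0,"z": 0,"roll": 0},
    {"hand": 1,"x": 0,"y": 0,"z": 0,"roll": 0},
    {"hand": 1,"x": 0,"y": 0,"z": 0,"roll": 0},
    {"hand": 1,"x": 0,"y": 0,"z": 0,"roll": 0},
    {"hand": 1,"x": 0,"y": 0,"z": 0,"roll": 0},
  ],
  grip_force=40,
)

```text
time: 19.98
tool_pos: [0.4482, 0.1376, 0.0819]
tcp_rot: [3.139, 0.106, 0.003]
wrist_force: [-0.8, -2.8, 6.9]
width: 0.365
grip_force: 32.2
```

```bash
python3 -c "
from h import *
go(.6312,.1376,.16)"
```

```text
t 19.98 pos [0.4482 0.1376 0.0819] psi 3.87 -> xyz [ 0.3652  0.0247 -0.1561] roll 0.0002 rows 4.8
```

Emit:
servo_tool(
  targets=[
    {"hand": 1,"x": 0,"y": 0,"z": -0.02,"roll": 0},
    {"hand": 1,"x": 0,"y": 0,"z": -0.06,"roll": 0},
    {"hand": 1,"x": 0,"y": 0,"z": -0.1,"roll": 0},
    {"hand": 1,"x": 0,"y": 0,"z": -0.13,"roll": 0},
    {"hand": 1,"x": 0.03,"y": 0.002,"z": -0.14,"roll": 0},
    {"hand": 1,"x": 0.08,"y": 0.005,"z": -0.14,"roll": 0},
    {"hand": 1,"x": 0.14,"y": 0.01,"z": -0.14,"roll": 0},
    {"hand": 1,"x": 0.2,"y": 0.014,"z": -0.14,"roll": 0},
    {"hand": 1,"x": 0.26,"y": 0.018,"z": -0.14,"roll": 0},
    {"hand": 1,"x": 0.3,"y": 0.02,"z": -0.14,"roll": 0},
  ],
)

```text
time: 20.82
tool_pos: [0.6, 0.138, 0.1509]
tcp_rot: [-3.14, -0.105, -0.002]
wrist_force: [-0.6, 0.2, -0.4]
width: 0.352
grip_force: 47.4
```

Emit:
servo_tool(
  targets=[
    {"hand": 1,"x": 0.03,"y": 0.002,"z": 0,"roll": 0},
    {"hand": 1,"x": 0.055,"y": 0.004,"z": 0,"roll": 0},
    {"hand": 1,"x": 0.065,"y": 0.005,"z": 0.01,"roll": 0},
    {"hand": 1,"x": 0.065,"y": 0.005,"z": 0.02,"roll": 0},
    {"hand": 1,"x": 0.065,"y": 0.005,"z": 0.03,"roll": 0},
    {"hand": 1,"x": 0.065,"y": 0.005,"z": 0.03,"roll": 0},
    {"hand": 1,"x": 0.065,"y": 0.005,"z": 0.03,"roll": 0},
    {"hand": 1,"x": 0.065,"y": 0.005,"z": 0.03,"roll": 0},
    {"hand": 1,"x": 0.065,"y": 0.005,"z": 0.03,"roll": 0},
  ],
)

```text
time: 21.57
tool_pos: [0.63, 0.1378, 0.1361]
tcp_rot: [-3.14, -0.106, -0.001]
wrist_force: [1.4, -0.7, -2.3]
width: 0.349
grip_force: 47.4
```

```bash
python3 - <<'E'
from wl import *
im,C=look("w10"); side=read_camera("side")[:,:,::-1]
S=cam("side"); print(proj(S,[[.6312,.1376,.05],[.6312,.1376,.12]]))
cv2.imwrite("pics/c10.png",np.hstack([cv2.resize(side[90:240,200:400],(533,400)),cv2.resize(im[:,:300],(266,400))]))
go(.6312,.1376,.117)
E
```

```text
[[277.82141544 172.05425953]
 [277.53941391 153.5543679 ]]
t 21.67 pos [0.6303 0.1378 0.1363] psi 3.85 -> xyz [0.0018 0.0005 0.0385] roll 0.0001 rows 0.5
```

View pics/c10.png

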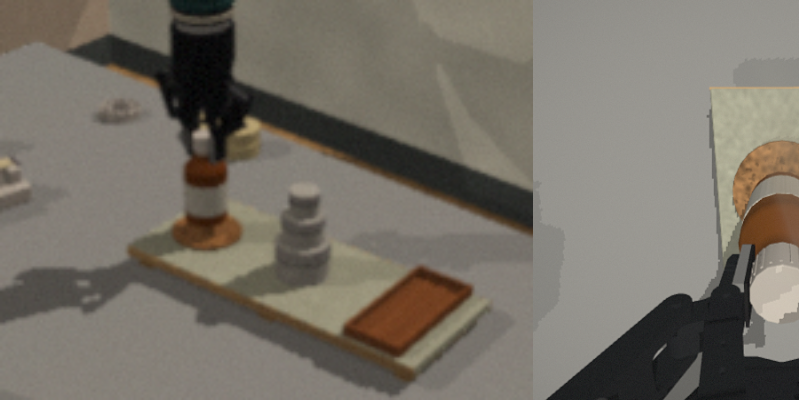

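The stack stands straight at (303,230) and the bottle hangs upright over the coaster at (206,205). Lower it.

Emit:
servo_tool(
  targets=[
    {"hand": 1,"x": 0.0018,"y": 0.0005,"z": 0.012,"roll": 0},
    {"hand": 1,"x": 0.0018,"y": 0.0005,"z": 0.024,"roll": 0},
    {"hand": 1,"x": 0.0018,"y": 0.0005,"z": 0.032,"roll": 0},
    {"hand": 1,"x": 0.0018,"y": 0.0005,"z": 0.035,"roll": 0},
    {"hand": 1,"x": 0.0018,"y": 0.0005,"z": 0.035,"roll": 0},
    {"hand": 1,"x": 0.0018,"y": 0.0005,"z": 0.037,"roll": 0},
    {"hand": 1,"x": 0.0018,"y": 0.0005,"z": 0.037,"roll": 0},
  ],
)

```text
time: 22.25
tool_pos: [0.6312, 0.1375, 0.1178]
tcp_rot: [3.14, 0.105, -0.0]
wrist_force: [-2.8, -0.0, 3.3]
width: 0.349
grip_force: 48.4
```

Emit:
servo_tool(
  targets=[
    {"hand": 1,"x": 0,"y": 0,"z": 0.002,"roll": 0},
    {"hand": 1,"x": 0,"y": 0,"z": 0.002,"roll": 0},
    {"hand": 1,"x": 0,"y": 0,"z": 0.002,"roll": 0},
    {"hand": 1,"x": 0,"y": 0,"z": 0.002,"roll": 0},
  ],
)

```text
time: 22.58
tool_pos: [0.6314, 0.1375, 0.1178]
tcp_rot: [3.14, 0.105, 0.001]
wrist_force: [-2.6, -0.2, 8.4]
width: 0.352
grip_force: 49.2
```

Emit:
servo_tool(
  targets=[
    {"hand": -0.3,"x": 0,"y": 0,"z": 0,"roll": 0},
    {"hand": -1,"x": 0,"y": 0,"z": 0,"roll": 0},
    {"hand": -1,"x": 0,"y": 0,"z": 0,"roll": 0},
    {"hand": -1,"x": 0,"y": 0,"z": 0,"roll": 0},
    {"hand": -1,"x": 0,"y": 0,"z": -0.05,"roll": 0},
    {"hand": -1,"x": 0,"y": 0,"z": -0.12,"roll": 0},
    {"hand": -1,"x": 0,"y": 0,"z": -0.19,"roll": 0},
    {"hand": -1,"x": 0,"y": 0,"z": -0.25,"roll": 0},
    {"hand": -1,"x": 0,"y": 0,"z": -0.25,"roll": 0},
    {"hand": -1,"x": 0,"y": 0,"z": -0.25,"roll": 0},
  ],
)

```text
time: 23.42
tool_pos: [0.633, 0.1378, 0.2444]
tcp_rot: [-3.139, -0.105, -0.009]
wrist_force: [0.3, 0.0, -0.8]
width: 0.995
grip_force: 0.0
```

```bash
python3 - <<'E'
from wl import *
im,C=look("w11"); lid(im,C,(.6312,.1376),.150,31,lambda h:(h[...,2]>185)&(h[...,1]<45))
go(.455,-.308,.24)
go(.55,.0,.24,-15)
E
```

```text
expect px [281.2 210.9] hsv [ 18  32 185]
px [279.5 209.5] centroid [0.6323 0.139  0.15  ] circle 525.9 132.4 d 617.0 ell [576.1 135.3] [427.  578.1] want d 31
t 23.47 pos [0.6315 0.1376 0.2418] psi 3.85 -> xyz [-0.412   0.8655  0.0036] roll 0.0 rows 11.5
t 23.47 pos [0.6315 0.1376 0.2418] psi 3.85 -> xyz [-0.1811  0.2636  0.0036] roll 0.1047 rows 3.8
```

Emit:
servo_tool(
  targets=[
    {"hand": -1,"x": -0.412,"y": 0.865,"z": 0,"roll": 0},
    {"hand": -1,"x": -0.412,"y": 0.865,"z": 0,"roll": 0},
    {"hand": -1,"x": -0.412,"y": 0.865,"z": 0,"roll": 0},
    {"hand": -1,"x": -0.412,"y": 0.865,"z": 0,"roll": 0},
    {"hand": -1,"x": -0.412,"y": 0.865,"z": 0,"roll": 0},
    {"hand": -1,"x": -0.412,"y": 0.865,"z": 0,"roll": 0},
    {"hand": -1,"x": -0.412,"y": 0.865,"z": 0,"roll": 0},
    {"hand": -1,"x": -0.412,"y": 0.865,"z": 0,"roll": 0},
    {"hand": -1,"x": -0.412,"y": 0.865,"z": 0,"roll": 0},
    {"hand": -1,"x": -0.412,"y": 0.865,"z": 0,"roll": 0},
  ],
)

```text
time: 24.3
tool_pos: [0.4752, -0.2507, 0.2386]
tcp_rot: [-3.138, -0.105, 0.005]
wrist_force: [0.7, -0.3, -0.3]
width: 1.005
grip_force: 0.0
```

```bash
python3 -c "
from h import *
go(.455,-.308,.18)"
```

```text
t 24.3 pos [ 0.4752 -0.2507  0.2386] psi 3.85 -> xyz [-0.0481  0.1115  0.1172] roll 0.0 rows 2.0
```

Emit:
servo_tool(
  targets=[
    {"hand": -1,"x": -0.048,"y": 0.1115,"z": 0.08,"roll": 0},
    {"hand": -1,"x": -0.048,"y": 0.1115,"z": 0.117,"roll": 0},
    {"hand": -1,"x": -0.048,"y": 0.1115,"z": 0.117,"roll": 0},
    {"hand": -1,"x": -0.048,"y": 0.1115,"z": 0.117,"roll": 0},
    {"hand": -1,"x": -0.048,"y": 0.1115,"z": 0.117,"roll": 0},
    {"hand": -1,"x": -0.048,"y": 0.1115,"z": 0.117,"roll": 0},
    {"hand": -1,"x": -0.048,"y": 0.1115,"z": 0.117,"roll": 0},
    {"hand": -1,"x": -0.048,"y": 0.1115,"z": 0.117,"roll": 0},
  ],
)

```text
time: 24.97
tool_pos: [0.4586, -0.3066, 0.184]
tcp_rot: [3.138, 0.108, 0.003]
wrist_force: [0.7, 0.4, -0.3]
width: 0.999
grip_force: 0.0
```

```bash
python3 - <<'E'
from wl import *
im,C=look("w12"); hsv=cv2.cvtColor(im,cv2.COLOR_BGR2HSV)
m=((hsv[...,1]>80)&(hsv[...,0]>8)&(hsv[...,0]<30)&(hsv[...,2]>90)).astype(np.uint8); m[:110]=0; m[265:]=0; m[:,:170]=0; m[:,390:]=0
ct=max(cv2.findContours(m,0,1)[0],key=cv2.contourArea); P=(onz(C,ct[:,0],.010)[:,:2]*1000).astype(np.float32)
r=cv2.minAreaRect(P); v=cv2.fitLine(P,cv2.DIST_L2,0,.01,.01).ravel(); print(cv2.boundingRect(ct),r,"line",v,np.degrees(np.arctan2(v[1],v[0])))
t=(P-v[2:])@v[:2]; print("ends",v[2:]+v[:2]*t.min(),v[2:]+v[:2]*t.max(),np.ptp(t))
g=cv2.cvtColor(im,cv2.COLOR_BGR2GRAY); cv2.imwrite("pics/c12.png",cv2.resize(im[90:270,180:400],(733,600)))
E
```

```text
(257, 140, 53, 90) ((454.55029296875, -308.1808776855469), (13.963244438171387, 102.91881561279297), 67.85350036621094) line [ 9.2617136e-01 -3.7710291e-01  4.5580844e+02 -3.0884119e+02] -22.154345
ends [ 406.83838 -288.90237] [ 502.1591  -327.71347] 102.9191
```

View pics/c12.png

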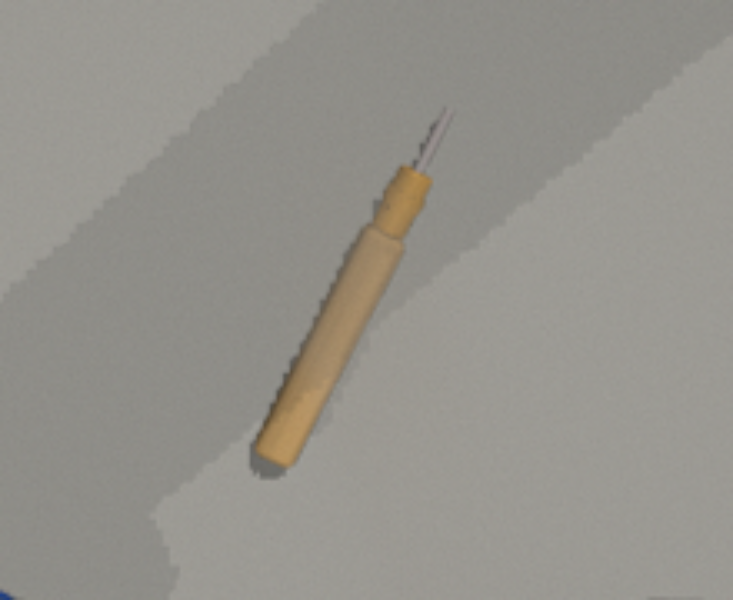

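Needle holder lies from the handle end at crop (272,462) to the needle point at (448,108); heading −22°, length of wood+ferrule 103 mm as expected.

```bash
python3 -c "
from h import *
go(.4508,-.3068,.1,-22.15)"
```

```text
t 25.02 pos [ 0.4585 -0.3066  0.184 ] psi 3.94 -> xyz [-0.0154 -0.0007  0.1679] roll 0.1449 rows 2.0
```

Emit:
servo_tool(
  targets=[
    {"hand": 0.2,"x": -0.0154,"y": -0.0007,"z": 0.05,"roll": 0.1449},
    {"hand": 0.2,"x": -0.0154,"y": -0.0007,"z": 0.1,"roll": 0.1449},
    {"hand": 0.2,"x": -0.0154,"y": -0.0007,"z": 0.16,"roll": 0.1449},
    {"hand": 0.2,"x": -0.0154,"y": -0.0007,"z": 0.2,"roll": 0.1449},
    {"hand": 0.2,"x": -0.0154,"y": -0.0007,"z": 0.26,"roll": 0.1449},
    {"hand": 0.2,"x": -0.0154,"y": -0.0007,"z": 0.28,"roll": 0.1449},
    {"hand": 0.2,"x": -0.0154,"y": -0.0007,"z": 0.28,"roll": 0.1449},
    {"hand": 0.2,"x": -0.0154,"y": -0.0007,"z": 0.28,"roll": 0.1449},
    {"hand": 0.2,"x": -0.0154,"y": -0.0007,"z": 0.28,"roll": 0.1449},
    {"hand": 0.2,"x": -0.0154,"y": -0.0007,"z": 0.28,"roll": 0.1449},
  ],
  grip_force=30,
)

```text
time: 25.85
tool_pos: [0.4514, -0.3084, 0.0449]
tcp_rot: [3.081, -0.605, 0.006]
wrist_force: [0.3, -0.3, -0.4]
width: 0.402
grip_force: 0.0
```

```bash
python3 -c "
from h import *
print(bot.read_state()['width']);go(.4508,-.3068,.003,-22.15)"
```

```text
0.40174160876932524
t 25.85 pos [ 0.4514 -0.3084  0.0449] psi -22.22 -> xyz [-0.0022 -0.0025  0.0839] roll -0.0004 rows 1.0
```

Emit:
servo_tool(
  targets=[
    {"hand": 0.2,"x": -0.002,"y": -0.0025,"z": 0.04,"roll": 0},
    {"hand": 0.2,"x": -0.002,"y": -0.0025,"z": 0.065,"roll": 0},
    {"hand": 0.2,"x": -0.002,"y": -0.0025,"z": 0.08,"roll": 0},
    {"hand": 0.2,"x": -0.002,"y": -0.0025,"z": 0.084,"roll": 0},
    {"hand": 0.2,"x": -0.002,"y": -0.0025,"z": 0.084,"roll": 0},
    {"hand": 0.2,"x": -0.002,"y": -0.0025,"z": 0.084,"roll": 0},
  ],
)

```text
time: 26.35
tool_pos: [0.4494, -0.3059, 0.0009]
tcp_rot: [3.083, -0.606, 0.0]
wrist_force: [0.2, -0.1, -0.0]
width: 0.399
grip_force: 0.0
```

Emit:
servo_tool(
  targets=[
    {"hand": 1,"x": 0,"y": 0,"z": 0,"roll": 0},
    {"hand": 1,"x": 0,"y": 0,"z": 0,"roll": 0},
    {"hand": 1,"x": 0,"y": 0,"z": 0,"roll": 0},
    {"hand": 1,"x": 0,"y": 0,"z": 0,"roll": 0},
    {"hand": 1,"x": 0,"y": 0,"z": 0,"roll": 0},
    {"hand": 1,"x": 0,"y": 0,"z": 0,"roll": 0},
  ],
)

```text
time: 26.85
tool_pos: [0.4499, -0.3063, 0.0015]
tcp_rot: [3.082, -0.606, 0.002]
wrist_force: [-1.2, -0.1, 4.7]
width: 0.152
grip_force: 32.4
```

Emit:
servo_tool(
  targets=[
    {"hand": 1,"x": 0,"y": 0,"z": -0.05,"roll": 0},
    {"hand": 1,"x": 0,"y": 0,"z": -0.12,"roll": 0},
    {"hand": 1,"x": 0,"y": 0,"z": -0.18,"roll": 0},
    {"hand": 1,"x": 0,"y": 0,"z": -0.18,"roll": 0},
    {"hand": 1,"x": 0,"y": 0,"z": -0.18,"roll": 0},
  ],
)

```text
time: 27.27
tool_pos: [0.4506, -0.3068, 0.0928]
tcp_rot: [3.081, -0.606, 0.007]
wrist_force: [-0.4, 0.2, -1.2]
width: 0.159
grip_force: 31.7
```

```bash
python3 -c "
from h import *
print(bot.read_state()['width']);go(.636,-.1615,.09,3.78)"
```

```text
0.159204081004019
t 27.27 pos [ 0.4506 -0.3068  0.0928] psi -22.24 -> xyz [ 0.2332 -0.4092  0.0057] roll -0.1446 rows 5.7
```

Emit:
servo_tool(
  targets=[
    {"hand": 1,"x": 0.03,"y": -0.05,"z": 0,"roll": -0.02},
    {"hand": 1,"x": 0.065,"y": -0.115,"z": 0,"roll": -0.045},
    {"hand": 1,"x": 0.105,"y": -0.185,"z": 0,"roll": -0.07},
    {"hand": 1,"x": 0.145,"y": -0.255,"z": 0,"roll": -0.095},
    {"hand": 1,"x": 0.185,"y": -0.325,"z": 0,"roll": -0.12},
    {"hand": 1,"x": 0.215,"y": -0.375,"z": 0,"roll": -0.135},
    {"hand": 1,"x": 0.233,"y": -0.409,"z": 0,"roll": -0.1446},
    {"hand": 1,"x": 0.233,"y": -0.409,"z": 0,"roll": -0.1446},
    {"hand": 1,"x": 0.233,"y": -0.409,"z": 0,"roll": -0.1446},
    {"hand": 1,"x": 0.233,"y": -0.409,"z": 0,"roll": -0.1446},
  ],
)

```text
time: 28.1
tool_pos: [0.6326, -0.1604, 0.0886]
tcp_rot: [-3.139, -0.104, 0.006]
wrist_force: [-0.3, -0.7, -0.1]
width: 0.154
grip_force: 31.7
```

Emit:
servo_tool(
  targets=[
    {"hand": 1,"x": 0,"y": 0,"z": 0,"roll": 0},
    {"hand": 1,"x": 0,"y": 0,"z": 0,"roll": 0},
    {"hand": 1,"x": 0,"y": 0,"z": 0,"roll": 0},
  ],
)

```text
time: 28.35
tool_pos: [0.6336, -0.1614, 0.0905]
tcp_rot: [-3.14, -0.102, 0.001]
wrist_force: [-0.7, -0.1, -0.6]
width: 0.153
grip_force: 31.7
```

```bash
python3 - <<'E'
from wl import *
im,C=look("w13"); go(.636,-.1615,.036,3.78)
E
```

```text
t 28.4 pos [ 0.6338 -0.1613  0.0908] psi 3.71 -> xyz [0.0043 0.0007 0.1095] roll -0.0004 rows 1.3
```

View pics/w13.png

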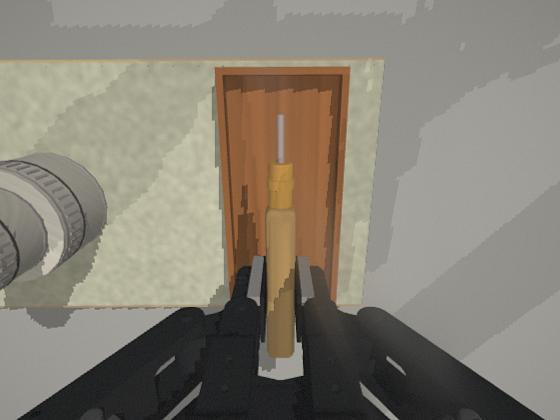

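Needle holder is held straight along the tray, handle to the front: point at (281,117), tray walls at columns 222 and 345. Lower.

Emit:
servo_tool(
  targets=[
    {"hand": 1,"x": 0.0043,"y": 0.0007,"z": 0.04,"roll": 0},
    {"hand": 1,"x": 0.0043,"y": 0.0007,"z": 0.08,"roll": 0},
    {"hand": 1,"x": 0.0043,"y": 0.0007,"z": 0.098,"roll": 0},
    {"hand": 1,"x": 0.0043,"y": 0.0007,"z": 0.102,"roll": 0},
    {"hand": 1,"x": 0.0043,"y": 0.0007,"z": 0.102,"roll": 0},
    {"hand": 1,"x": 0.0043,"y": 0.0007,"z": 0.106,"roll": 0},
    {"hand": 1,"x": 0.0043,"y": 0.0007,"z": 0.106,"roll": 0},
    {"hand": 1,"x": 0.0043,"y": 0.0007,"z": 0.106,"roll": 0},
  ],
)

```text
time: 29.07
tool_pos: [0.6374, -0.1609, 0.0388]
tcp_rot: [3.139, 0.104, 0.003]
wrist_force: [-0.3, -1.1, 0.7]
width: 0.154
grip_force: 31.7
```

Emit:
servo_tool(
  targets=[
    {"hand": 1,"x": 0,"y": 0,"z": 0.003,"roll": 0},
    {"hand": 1,"x": 0,"y": 0,"z": 0.003,"roll": 0},
    {"hand": 1,"x": 0,"y": 0,"z": 0.003,"roll": 0},
  ],
)

```text
time: 29.32
tool_pos: [0.6368, -0.1607, 0.0365]
tcp_rot: [3.14, 0.104, 0.0]
wrist_force: [-0.2, 1.1, -0.8]
width: 0.153
grip_force: 31.7
```

Emit:
servo_tool(
  targets=[
    {"hand": 1,"x": 0,"y": 0,"z": 0.002,"roll": 0},
    {"hand": 1,"x": 0,"y": 0,"z": 0.002,"roll": 0},
    {"hand": 1,"x": 0,"y": 0,"z": 0.002,"roll": 0},
  ],
)

```text
time: 29.57
tool_pos: [0.637, -0.1608, 0.0356]
tcp_rot: [3.14, 0.104, 0.001]
wrist_force: [0.6, 0.3, 2.2]
width: 0.152
grip_force: 32.0
```

Contact. Open partly (within the tray) and rise.

Emit:
servo_tool(
  targets=[
    {"hand": 0.35,"x": 0,"y": 0,"z": 0,"roll": 0},
    {"hand": 0.35,"x": 0,"y": 0,"z": 0,"roll": 0},
    {"hand": 0.35,"x": 0,"y": 0,"z": 0,"roll": 0},
    {"hand": 0.35,"x": 0,"y": 0,"z": 0,"roll": 0},
    {"hand": 0.35,"x": 0,"y": 0,"z": -0.05,"roll": 0},
    {"hand": 0.35,"x": 0,"y": 0,"z": -0.13,"roll": 0},
    {"hand": 0.35,"x": 0,"y": 0,"z": -0.21,"roll": 0},
    {"hand": 0.35,"x": 0,"y": 0,"z": -0.29,"roll": 0},
    {"hand": 0.35,"x": 0,"y": 0,"z": -0.37,"roll": 0},
    {"hand": 0.35,"x": 0,"y": 0,"z": -0.4,"roll": 0},
  ],
)

```text
time: 30.4
tool_pos: [0.6396, -0.1616, 0.2431]
tcp_rot: [3.137, 0.104, 0.016]
wrist_force: [-0.4, -1.1, 1.1]
width: 0.322
grip_force: 0.0
```

Emit:
servo_tool(
  targets=[
    {"hand": 0.35,"x": -0.08,"y": 0.08,"z": 0,"roll": 0},
    {"hand": 0.35,"x": -0.16,"y": 0.16,"z": 0,"roll": 0},
    {"hand": 0.35,"x": -0.24,"y": 0.24,"z": 0,"roll": 0},
    {"hand": 0.35,"x": -0.32,"y": 0.32,"z": 0,"roll": 0},
    {"hand": 0.35,"x": -0.4,"y": 0.4,"z": 0,"roll": 0},
    {"hand": 0.35,"x": -0.4,"y": 0.4,"z": 0,"roll": 0},
    {"hand": 0.35,"x": -0.4,"y": 0.4,"z": 0,"roll": 0},
    {"hand": 0.35,"x": -0.4,"y": 0.4,"z": 0,"roll": 0},
  ],
)

```text
time: 31.07
tool_pos: [0.4462, -0.3777, 0.2352]
tcp_rot: [3.138, 0.096, -0.003]
wrist_force: [0.2, 0.3, -1.5]
width: 0.324
grip_force: 0.0
```

```bash
python3 - <<'E'
from wl import *
t=read_camera("top")[:,:,::-1].copy(); s=read_camera("side")[:,:,::-1]; C=cam("top")
cv2.imwrite("pics/c14.png",np.vstack([cv2.resize(t[90:210,180:390],(525,300),interpolation=cv2.INTER_CUBIC),cv2.resize(s[120:240,220:430],(525,300),interpolation=cv2.INTER_CUBIC)]))
for n,P in(("tins",(.641,-.0113,.142)),("cap",(.6312,.1376,.15))): 
    u=proj(C,P)[0]; print(n,u.round(1),((u-[180,90])*2.5).round())
print(bot.read_state()["tool_pos"])
E
```

```text
tins [281.8 132.5] [254. 106.]
cap [221.  138.8] [103. 122.]
[ 0.44935718 -0.37433359  0.23514052]
```

View pics/c14.png

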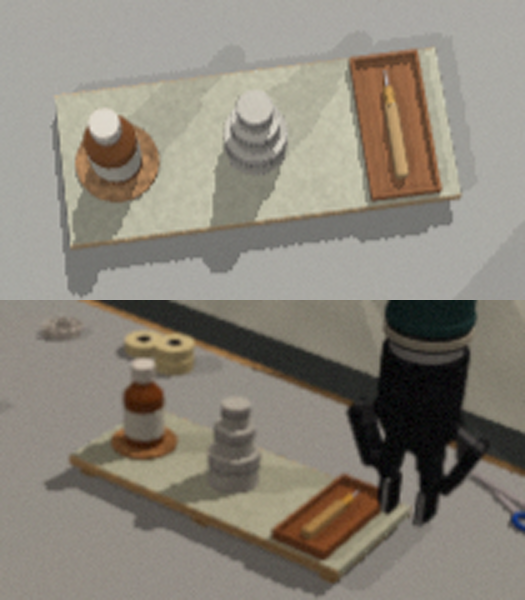

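The pictures show the tin stack at (254,106) and the cap at (103,122), both on the predicted pixels. The needle holder lies in the tray at (395,130), handle to the front, and everything stands. Handing in.

```bash
python3 -c "
from workcell import ticket
print(ticket.finish_job())"
```

```text
the job is handed in; nothing more can be done
None
```

The job is handed in at about 31 s of robot time: the three tins are stacked mid-shelf, the bottle stands on the coaster, and the needle holder lies in the tray with its handle to the front; no verdict came back, but the last pictures show all of it in place.

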